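# Load the cytometer's sampler rack in tray order

## Robot

A 6-joint arm with a two-finger parallel gripper is mounted at the origin on the work surface. World frame = base frame: x ahead of the robot, y to its left, z up, the work surface at z = 0. Lengths are in mm, angles in rad, forces in N, time in s.
With the tool pointing down it reaches from about 350 to 875 mm from the base axis. Payload 4.2 kg.
Tool frame: the origin (TCP) lies between the finger pads; the fingertips stand 11 mm ahead of it and the grasp point (between the pads) lies 8 mm behind it; z points along the fingers, y is the direction in which the jaws open and shut (so a half turn about z gives the same grasp; the last joint's range is limited). The gripper opens to 85 mm and grips with 20 to 120 N. Pads are 22 mm wide; open, the fingers measure 114 mm over their backs; the gripper's body (76 mm by 85 mm) begins 54 mm behind the grasp point. The pads swing forward as they close: fully open they stand 13 mm farther back than shut.
Start: joints at [-0.869, 0.385, 0.008, 0, -1.194, -0.259], TCP at [267.806, -564.694, 242.312] pointing down, gripper open.
Joint ranges: [-3.14, 3.14], [-1.21, 2.06], [-1.07, 1.41], [-3.16, 2.05], [-2.99, -0.16], [-3.1, 3.1]. Speed limits (rad/s): [2.79, 2.79, 3.14, 3.14, 3.14, 3.14].

## Interface

Orientations are given as a unit quaternion [x, y, z, w].
In Python, from bench import * gives the robot as it stands.
- The arm moves only by the tool servo_tool, never from a script. Its argument "rows" is a list of rows, each a list of 7 numbers: the opening, from 0 (shut) to 1 (fully open), then the shift along the tool's x, y, z in cm, then the turn, a rotation vector about the tool's x, y, z in degrees. A call has 1 to 12 rows; each row shifts and turns the commanded pose from where the row before left it, along the tool's axes as they then stand; what a row does not reach is not made up. A row lasts 1/10 s, in which the tool goes at most 50 mm and 8.59 degrees, less where a joint would pass 70% of its speed; a pose out of reach is approached as far as the arm can. A call is refused whole if a number of a shift passes 5 or a number of a turn 8.59, either way. A call with a gripper value outside its range is refused whole. The fingers move at their own pace and stop on an object; the grip force is fixed at half the most. Time passes only in rows, so rows that do not move let the fingers close. It gives the time, the measured TCP pose, the force and the opening at its end, in the units of the state.
- read_state(): the state, without advancing time (a new reading comes with each control period).
- get_image(name): name is "scene" or "top"; returns a dict with "image" (384x512x3 uint8, red, green, blue), "mtx" (3x3 intrinsics, pixels), "extrinsics" (4x4, takes a point from camera to world coordinates). Camera axes: x right, y up, looking along -z (the intrinsics and any distortion apply to the point x, -y, -z); pixel columns grow to the right and rows downward; lengths in mm; the calibration is good to about 2 mm. A picture is of the moment at which its call begins. There is no depth.
- job_done(): hands the job in, once; it reports no verdict.
The state is a dict: "clock": time; "joints": joint angles; "joint_vel": joint speeds; "joint_efforts": joint torques, N m; "position": TCP position; "ee_rot": TCP orientation; "contact_force": force on the tool from outside, world axes, zero at the start; "wrist_torque": the same for the moment, N m; "gripper_width": finger opening in mm.
Only numpy, scipy, OpenCV 4.12 (cv2) and the standard library are available. Lean on these libraries where they do the work, as an engineer would, in place of code of your own. Each camera call takes 0.05 s, during which the arm holds its last target. There are 200 camera calls.

## Task

Load the reagents for the next run: move the four bottles with coloured caps from the front row of the grey bench tray into the empty white sampler rack, one to a compartment and in the same order, so that the bottle next to the tray's blue end stands next to the rack's blue end, and so on down the row. Keep the bottles upright and set each one down gently, without dropping it.

Things in the scene. Friction and masses are not known exactly. Their poses are not given: they have to be found in the camera images.
- bottle_red_mid (a point): loose 30 ml amber reagent bottle with a white paper label and a red screw cap, one of the four to move. Round and upright: glass 30 mm in diameter from its foot up to 54 mm, then neck and 25 mm cap, 78 mm tall in all, 50 to 100 g. This point is on its axis, half-way up (39 mm above its foot); z is the bottle's upward axis.
- bottle_yellow_mid (a point): loose 30 ml amber reagent bottle with a white paper label and a yellow screw cap, one of the four to move. Round and upright: glass 30 mm in diameter from its foot up to 54 mm, then neck and 25 mm cap, 78 mm tall in all, 50 to 100 g. This point is on its axis, half-way up (39 mm above its foot); z is the bottle's upward axis.
- bottle_green_mid (a point): loose 30 ml amber reagent bottle with a white paper label and a green screw cap, one of the four to move. Round and upright: glass 30 mm in diameter from its foot up to 54 mm, then neck and 25 mm cap, 78 mm tall in all, 50 to 100 g. This point is on its axis, half-way up (39 mm above its foot); z is the bottle's upward axis.
- bottle_purple_mid (a point): loose 30 ml amber reagent bottle with a white paper label and a purple screw cap, one of the four to move. Round and upright: glass 30 mm in diameter from its foot up to 54 mm, then neck and 25 mm cap, 78 mm tall in all, 50 to 100 g. This point is on its axis, half-way up (39 mm above its foot); z is the bottle's upward axis.
- dot_red: red label dot, 14 mm across, stuck on the white label ledge of the bench tray in front of the compartment in which the red-capped bottle stands at the start; it stays there and so records the row's order. Origin at its centre, on the ledge.
- dot_yellow: yellow label dot, 14 mm across, stuck on the white label ledge of the bench tray in front of the compartment in which the yellow-capped bottle stands at the start; it stays there and so records the row's order. Origin at its centre, on the ledge.
- dot_green: green label dot, 14 mm across, stuck on the white label ledge of the bench tray in front of the compartment in which the green-capped bottle stands at the start; it stays there and so records the row's order. Origin at its centre, on the ledge.
- dot_purple: purple label dot, 14 mm across, stuck on the white label ledge of the bench tray in front of the compartment in which the purple-capped bottle stands at the start; it stays there and so records the row's order. Origin at its centre, on the ledge.
- bench_tray: grey tray, fixed, any yaw: 2 rows x 4 open compartments 52 mm square, 56 mm apart; floor 4, wall tops 15 mm above bench. Origin: mid underside. Rows run along y, blue end block at +y. Front row (x=-28 mm; y=+84 next to blue end, +28, -28, -84) holds the coloured caps, each within 6 mm of centre; white dot ledge at x=-58..-76. Rear row (x=+28): two like bottles, white caps, not part of it, x to +35, y=+28, -84.
- sampler_rack: white rack, fixed, any yaw, empty: one row of 4 open compartments 52 mm square inside, 56 mm apart; floor 4, wall tops 15 mm above bench. Origin: middle of its underside, on the bench. Row along y, centres at x=0, y=+84 (next to the blue end block with two pins), +28, -28, -84 mm; dark pull handle 26 mm high at -y end. A bottle standing in it has its mid-point 43 mm above the bench.

How it is judged:
By the outcome, as a careful person would: the job done as asked, in the order asked, and still so for the second after the job is handed in, with the robot touching nothing.
It also fails if it takes over 106 s, if anything falls off the work surface, if the arm or the gripper's body presses on something with over 40 N, if the wrist force passes 120 N, or if a joint passes its speed limit or range.

## Working session

There is one attempt and no reset: what is moved stays moved. The work goes in short steps, Python scripts to look and compute and a tool call to move; the robot and the scene stay as the last step left them, time stands still between calls to the robot, and variables do not carry over. Pictures are saved under pics/ and viewed, about 12 in all and at most 16, crops included, and the job is handed in when it is done.

Besides the shell and the picture viewer there is one more tool, called after "Emit:" as name([rows], argument=value, ...), one row to a line, values as JSON. servo_tool: Moves the arm, as the interface text tells. Its arguments: {"type":"object","properties":{"rows":{"type":"array","items":{"type":"array","items":{"type":"number"}}}},"required":["rows"]}

```bash
mkdir -p pics; ls; python3 - <<'E'
from bench import *
import cv2,numpy as np
for n in("scene","top"):
    g=get_image(n); cv2.imwrite(f"pics/{n}0.png",g["image"][:,:,::-1]); print(n,g["mtx"].tolist(),np.round(g["extrinsics"],3).tolist(),[k for k in g])
print(read_state())
E
```

```text
pics
scene [[450.7361152317909, 0.0, 249.9970085921864], [0.0, 450.7361152317909, 193.16081789000444], [0.0, 0.0, 1.0]] [[0.41, -0.552, 0.726, 1190.575], [0.912, 0.245, -0.329, -326.993], [0.004, 0.797, 0.604, 642.057], [0.0, 0.0, 0.0, 1.0]] ['image', 'mtx', 'extrinsics']
top [[496.9484789486154, 0.0, 264.6367875464207], [0.0, 496.9484789486154, 199.57806489057978], [0.0, 0.0, 1.0]] [[-0.002, 0.985, -0.175, 294.419], [-1.0, -0.001, 0.005, -16.134], [0.005, 0.175, 0.985, 1315.686], [0.0, 0.0, 0.0, 1.0]] ['image', 'mtx', 'extrinsics']
{'clock': 0.1, 'joints': array([-8.69404045e-01,  3.85470992e-01,  6.74993172e-03, -4.62804284e-04,
       -1.19398546e+00, -2.58587453e-01]), 'joint_vel': array([-0.00110665, -0.00072043,  0.0027326 ,  0.00272759, -0.00092222,
       -0.00056139]), 'joint_efforts': array([-3.31580559e-04, -3.93320704e+01,  1.88929385e+01,  4.19788599e+00,
       -2.54857572e-03, -4.48874303e-06]), 'position': array([ 267.59551677, -564.25681736,  241.32713647]), 'ee_rot': array([-2.19514647e-01,  9.75608713e-01,  9.46489149e-04, -2.50252957e-04]), 'contact_force': array([-0.42677592,  0.22940805, -0.04329831]), 'wrist_torque': array([ 0.01683618, -0.07198933, -0.03038825]), 'gripper_width': 85.26410188501322}
```

View pics/top0.png

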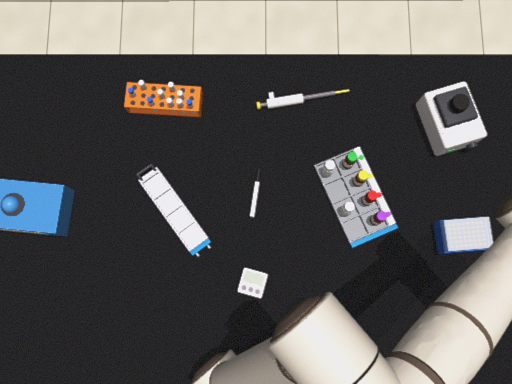

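View pics/scene0.png

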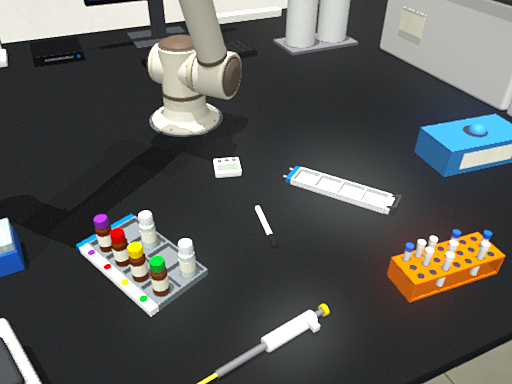

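```bash
cat > h.py <<'E'
import cv2,numpy as np
from bench import *
COL=dict(red=[(0,6),(174,180)],yellow=[(22,34)],green=[(48,75)],purple=[(135,160)],blue=[(98,112)])
def ray(g,p):
    K,E=g["mtx"],g["extrinsics"]; d=np.linalg.inv(K)@[p[0],p[1],1]; d=E[:3,:3]@[d[0],-d[1],-d[2]]
    return E[:3,3],d/np.linalg.norm(d)
def onz(g,p,z):
    o,d=ray(g,p); return (o+d*(z-o[2])/d[2])
def pix(g,P):
    c=np.linalg.inv(g["extrinsics"])@[*P,1]; q=g["mtx"]@[c[0],-c[1],-c[2]]; return q[:2]/q[2]
def tri(g1,p1,g2,p2):
    (a,u),(b,v)=ray(g1,p1),ray(g2,p2); A=np.c_[u,-v]; s=np.linalg.lstsq(A,b-a,rcond=None)[0]
    P,Q=a+s[0]*u,b+s[1]*v; return (P+Q)/2,np.linalg.norm(P-Q)
def mask(im,c,smin=110,vmin=90):
    h=cv2.cvtColor(im,cv2.COLOR_RGB2HSV); m=np.zeros(im.shape[:2],np.uint8)
    for a,b in COL[c]: m|=cv2.inRange(h,(a,smin,vmin),(b,255,255))
    return m
def blobs(m,amin=6):
    n,l,s,c=cv2.connectedComponentsWithStats(m); return sorted([(int(s[i,4]),np.round(c[i],1).tolist(),s[i,:4].tolist()) for i in range(1,n) if s[i,4]>=amin],reverse=True)[:4]
E
python3 - <<'E'
from h import *
T=get_image("top");S=get_image("scene")
for c in COL:
    for n,g in(("top",T),("scene",S)):
        print(c,n,blobs(mask(g["image"],c)))
t=T["image"];a=cv2.resize(t[155:265,125:220],None,fx=5,fy=5,interpolation=cv2.INTER_CUBIC)[:,:400]
a=cv2.resize(t[155:265,130:215],(400,518),interpolation=cv2.INTER_CUBIC);b=cv2.resize(t[143:253,313:398],(400,518),interpolation=cv2.INTER_CUBIC)
cv2.imwrite("pics/crop.png",np.hstack([a,b])[:,:,::-1])
E
```

```text
red top [(106, [372.9, 195.1], [367, 190, 15, 11])]
red scene [(209, [117.0, 235.1], [109, 227, 17, 17]), (29, [107.0, 266.1], [104, 264, 7, 5])]
yellow top [(105, [363.6, 175.3], [358, 170, 15, 11]), (46, [341.8, 90.9], [335, 89, 15, 5]), (23, [257.9, 104.6], [256, 102, 5, 7])]
yellow scene [(348, [456.7, 263.8], [416, 245, 88, 37]), (221, [135.0, 249.9], [127, 242, 17, 17]), (94, [469.8, 247.3], [459, 238, 21, 17]), (94, [208.1, 378.5], [197, 373, 21, 11])]
green top [(76, [351.8, 156.5], [347, 152, 10, 10]), (15, [360.8, 156.9], [359, 155, 5, 5]), (9, [450.1, 150.1], [447, 149, 7, 3])]
green scene [(223, [156.6, 263.8], [149, 256, 16, 17]), (35, [143.0, 298.2], [140, 296, 7, 6])]
purple top [(100, [382.1, 215.3], [376, 211, 15, 10])]
purple scene [(205, [100.7, 220.9], [93, 213, 16, 16]), (25, [91.0, 251.8], [88, 250, 7, 5])]
blue top [(3185, [34.3, 206.0], [0, 178, 74, 58]), (289, [373.6, 235.5], [350, 224, 49, 24]), (144, [453.5, 242.7], [439, 220, 48, 34]), (129, [200.0, 246.7], [190, 238, 21, 18])]
blue scene [(3647, [460.8, 142.4], [414, 113, 98, 64]), (639, [11.8, 258.3], [0, 225, 25, 53]), (110, [121.8, 220.4], [110, 213, 25, 16]), (104, [85.6, 241.0], [76, 233, 21, 19])]
```

View pics/crop.png

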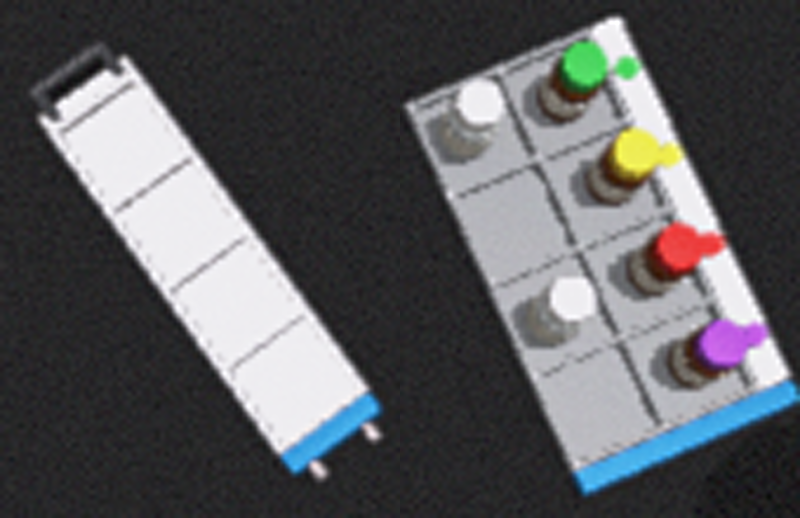

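The left crop shows the rack, with its blue end at lower right near px (200,247) and its handle at upper left. The right crop shows the tray, with its blue end at the bottom. From the blue end the order is purple, red, yellow, green, and the white caps stand behind red and green.

```bash
python3 - <<'E'
from h import *
T=get_image("top");S=get_image("scene")
sc=np.array([400/85,518/110])
C=dict(purple=(723,343),red=(677,245),yellow=(634,152),green=(583,65))
SC=dict(purple=(100.7,220.9),red=(117,235.1),yellow=(135,249.9),green=(156.6,263.8))
P={}
for c in C:
    p=np.array(C[c])/sc+[313,143]-.4
    X,e=tri(T,p,S,SC[c]); a=onz(T,p,80); b=onz(S,SC[c],74); P[c]=(a+b)[:2]/2
    print(c,"tri",X.round(1),round(e,1),"top",a[:2].round(1),"scene",b[:2].round(1))
d=P["purple"]-P["green"]; print("tray +y yaw",np.degrees(np.arctan2(d[1],d[0])),np.linalg.norm(d))
mid=sum(P.values())/4
# rack: divider midpoints + edge
L=[(98,107),(153,185),(208,265),(268,344),(323,428)]
Q=np.array([onz(T,np.array(l)/sc+[130,155]-.4,13)[:2] for l in L]); print(Q.round(1))
t=T["image"].astype(int); m=((t.min(2)>150)).astype(np.uint8); m[:,230:]=0; m[:150]=0;m[270:]=0;m[:,:125]=0
m|=(mask(T["image"],"blue")>0)&(np.arange(512)[None]>150)&(np.arange(512)[None]<215)
k=max(cv2.findContours(m.astype(np.uint8),0,1)[0],key=cv2.contourArea); r=cv2.minAreaRect(k); bx=np.array([onz(T,p,15)[:2] for p in cv2.boxPoints(r)]);print("rect",bx.round(1).tolist(),bx.mean(0))
cents=Q[:-1]*.5+Q[1:]*.5; print("comp",cents.round(1))
d=Q[4]-Q[0]; print("rack +y yaw",np.degrees(np.arctan2(d[1],d[0])),np.linalg.norm(d))
from scipy.spatial.transform import Rotation as R
s=read_state(); print(R.from_quat(s["ee_rot"]).as_matrix().round(2))
E
```

```text
purple tri [ 486.5 -404.5  139.1] 194.0 top [ 472.8 -530. ] scene [ 472.1 -316.6]
red tri [ 538.7 -385.6  139.9] 194.3 top [ 526.2 -509.1] scene [ 525.5 -295.8]
yellow tri [ 589.6 -366.7  141.5] 196.3 top [ 577.5 -489.2] scene [ 577.8 -274.1]
green tri [ 638.3 -343.6  144.3] 197.6 top [ 626.1 -464.6] scene [ 626.8 -247.7]
tray +y yaw -156.44391157743829 167.97577492234623
[[586.7 282.9]
 [541.5 250.1]
 [495.7 217.6]
 [450.9 182.7]
 [403.9 150.9]]
rect [[578.7, 318.1], [617.1, 268.0], [407.3, 112.2], [370.9, 161.7]] [493.5178385  215.01660753]
comp [[564.1 266.5]
 [518.6 233.9]
 [473.3 200.2]
 [427.4 166.8]]
rack +y yaw -144.16535567761122 225.4662854606225
[[-0.9  -0.43 -0.  ]
 [-0.43  0.9   0.  ]
 [ 0.    0.   -1.  ]]
```

```bash
cat >> h.py <<'E'
from scipy.spatial.transform import Rotation as R
TR=dict(purple=(472,-318),red=(526,-297),yellow=(578,-276),green=(626.5,-251))
RK=dict(purple=(427.4,166.8),red=(473.3,200.2),yellow=(518.6,233.9),green=(564.1,266.5))
def go(x,y,z,p=None):
    s=read_state(); p=s["position"] if p is None else p
    return (R.from_quat(s["ee_rot"]).inv().apply(np.array([x,y,z])-p)/10).round(2).tolist()
E
python3 - <<'E'
from h import *
for c in TR: print(c,TR[c],go(*TR[c],150),"leg to rack",go(*RK[c],0,np.array([*TR[c],0])))
T=get_image("top");S=get_image("scene")
for c in TR:
    print(c,onz(T,blobs(mask(T["image"],c))[0][1],80)[:2].round(1),pix(T,(*TR[c],82)).round(1),pix(S,(*TR[c],74)).round(1))
E
```

```text
purple (472, -318) [-29.02, 13.52, 9.2] leg to rack [-16.74, 45.72, 0.03]
red (526, -297) [-34.8, 13.1, 9.2] leg to rack [-16.54, 47.18, 0.03]
yellow (578, -276) [-40.4, 12.77, 9.2] leg to rack [-16.48, 48.62, 0.04]
green (626.5, -251) [-45.85, 12.95, 9.2] leg to rack [-16.53, 49.43, 0.04]
purple [ 473.4 -318.3] [382.3 215.8] [ 99.9 221.1]
red [ 525.1 -296.9] [373.1 194.6] [116.4 235.5]
yellow [ 576.5 -275.2] [364.  174.6] [134.  250.3]
green [ 626.3 -246.5] [353.6 156.1] [154.7 264.2]
```

Emit:
servo_tool([
  [0.55,-2,1,0.5,0,0,0],
  [0.55,-3.5,1.6,1,0,0,0],
  [0.55,-3.5,1.6,1,0,0,0],
  [0.55,-3.5,1.6,1,0,0,0],
  [0.55,-3.5,1.6,1,0,0,0],
  [0.55,-3.5,1.6,1,0,0,0],
  [0.55,-3.5,1.6,1,0,0,0],
  [0.55,-3,1.5,1,0,0,0],
  [0.55,-2,1,1,0,0,0],
  [0.55,-1,0.5,0.7,0,0,0],
  [0.55,0,0.5,0,0,0,0],
  [0.55,0,0,0,0,0,0],
])

```text
clock: 1.6
position: [468.8, -313.1, 150.4]
ee_rot: [-0.22, 0.976, 0.0, -0.0]
contact_force: [0.0, -0.0, -0.3]
gripper_width: 46.9
```

```bash
python3 - <<'E'
from h import *
s=read_state();print(s["clock"],s["position"],s["gripper_width"],go(*TR["purple"],37))
a=get_image("scene")["image"][150:330,30:230]
b=get_image("top")["image"][130:310,290:490]
cv2.imwrite("pics/p1.png",cv2.resize(np.hstack([a,b]),None,fx=2,fy=2,interpolation=cv2.INTER_CUBIC)[:,:,::-1])
E
```

```text
1.6 [ 468.7821225  -313.06440357  150.44607476] 46.905425292302255 [-0.08, -0.59, 11.34]
```

View pics/p1.png

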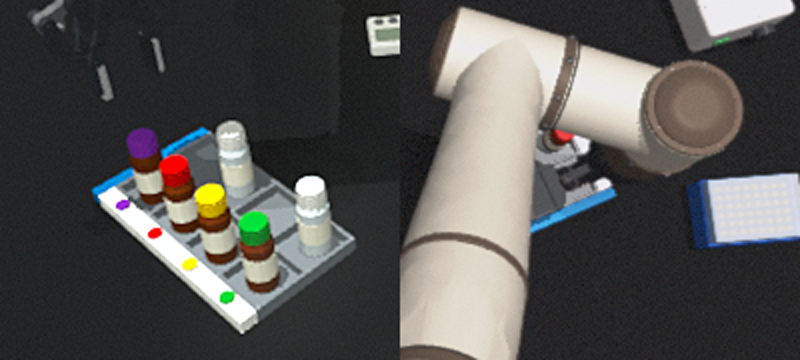

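The scene view (left half) shows the fingers over the purple cap, with their tips at crop (104,98) and (158,70) and the cap at (143,142). All the bottles are upright. I'll descend with a 6 mm correction.

Emit:
servo_tool([
  [0.55,0,-0.6,1,0,0,0],
  [0.55,-0.1,0,2,0,0,0],
  [0.55,0,0,2.5,0,0,0],
  [0.55,0,0,2.5,0,0,0],
  [0.55,0,0,2,0,0,0],
  [0.55,0,0,1,0,0,0],
  [0.55,0,0,0.3,0,0,0],
  [0,0,0,0,0,0,0],
  [0,0,0,0,0,0,0],
  [0,0,0,0,0,0,0],
  [0,0,0,0,0,0,0],
  [0,0,0,0,0,0,0],
])

```text
clock: 2.9
position: [473.2, -318.1, 37.9]
ee_rot: [-0.22, 0.976, -0.0, 0.0]
contact_force: [0.2, 0.3, 0.6]
gripper_width: 28.4
```

Emit:
servo_tool([
  [0,0,0,0,0,0,0],
  [0,0,0,-0.4,0,0,0],
  [0,0,0,-1,0,0,0],
  [0,0,0,-2,0,0,0],
  [0,0,0,-2.5,0,0,0],
  [0,0,0,-2.5,0,0,0],
  [0,-0.3,1,-1.5,0,0,0],
  [0,-0.8,2,-0.6,0,0,0],
  [0,-1.1,3,0,0,0,0],
  [0,-1.5,4,0,0,0,0],
  [0,-1.5,4,0,0,0,0],
  [0,-1.5,4,0,0,0,0],
])

```text
clock: 4.1
position: [455.3, -124.8, 142.5]
ee_rot: [-0.219, 0.976, 0.0, -0.0]
contact_force: [0.8, 1.2, -0.8]
gripper_width: 28.3
```

```bash
python3 - <<'E'
from h import *
s=read_state();print(s["position"],s["gripper_width"],go(*RK["purple"],140))
cv2.imwrite("pics/p2.png",get_image("scene")["image"][:,:,::-1])
E
```

```text
[ 455.31962291 -124.81159396  142.48278746] 28.261041278747232 [-9.96, 27.55, 0.26]
```

View pics/p2.png

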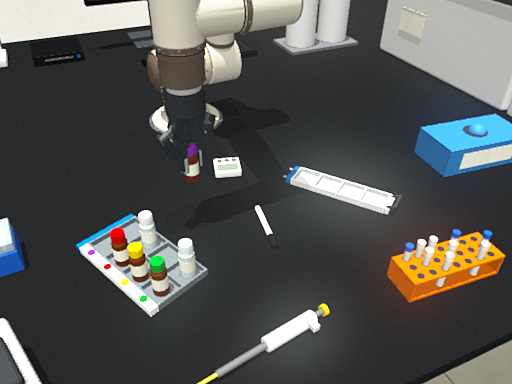

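The purple bottle is held upright at px (192,163), and the other bottles haven't moved. Next I carry it to the rack.

Emit:
servo_tool([
  [0,-1.5,4.2,0,0,0,0],
  [0,-1.5,4.2,0,0,0,0],
  [0,-1.5,4.2,0,0,0,0],
  [0,-1.5,4.2,0,0,0,0],
  [0,-1.5,4,0,0,0,0],
  [0,-1.2,3.2,0,0,0,0],
  [0,-0.8,2.2,0,0,0,0],
  [0,-0.4,1.2,1,0,0,0],
  [0,0,0.3,2,0,0,0],
  [0,0,0,2,0,0,0],
  [0,0,0,0,0,0,0],
  [0,0,0,0,0,0,0],
])

```text
clock: 5.35
position: [426.8, 165.5, 92.1]
ee_rot: [-0.219, 0.976, -0.0, -0.001]
contact_force: [-0.2, -0.4, -0.4]
gripper_width: 28.2
```

```bash
python3 - <<'E'
from h import *
s=read_state();print(s["position"],s["gripper_width"],go(*RK["purple"],38))
a=get_image("scene")["image"][80:230,250:450]
b=get_image("top")["image"][140:290,110:310]
cv2.imwrite("pics/p3.png",cv2.resize(np.hstack([a,b]),None,fx=2,fy=2,interpolation=cv2.INTER_CUBIC)[:,:,::-1])
E
```

```text
[426.78702395 165.45038541  92.07336531] 28.208340979475825 [-0.12, 0.1, 5.41]
```

View pics/p3.png

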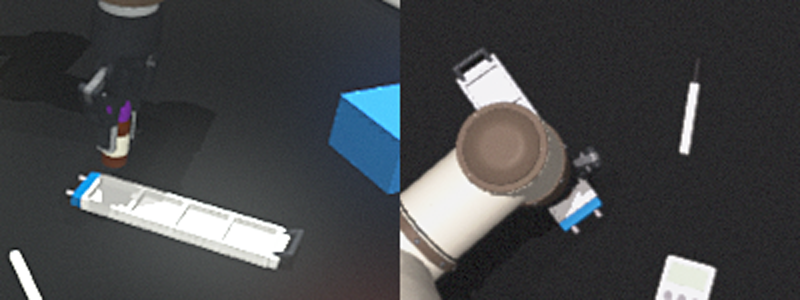

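The bottle hangs over the blue-end compartment, with its foot at crop (114,163) and the compartment at (115,190). I'll lower it.

Emit:
servo_tool([
  [0,-0.1,0.1,1,0,0,0],
  [0,0,0,1.8,0,0,0],
  [0,0,0,1.3,0,0,0],
  [0,0,0,0.7,0,0,0],
  [0,0,0,0.3,0,0,0],
  [0,0,0,0.15,0,0,0],
  [0,0,0,0.1,0,0,0],
  [0,0,0,0,0,0,0],
])

```text
clock: 6.25
position: [427.8, 167.6, 39.1]
ee_rot: [-0.22, 0.976, 0.0, 0.0]
contact_force: [-0.5, 0.7, -0.7]
gripper_width: 28.5
```

```bash
python3 - <<'E'
from h import *
s=read_state();print(s["position"],s["contact_force"],s["gripper_width"])
S=get_image("scene");print(pix(S,(427.4,166.8,4)),pix(S,(427.4,166.8,15)))
a=S["image"][110:220,270:410]
cv2.imwrite("pics/p4.png",cv2.resize(a,None,fx=4,fy=4,interpolation=cv2.INTER_CUBIC)[:,:,::-1])
E
```

```text
[427.78986951 167.55505449  39.14333008] [-0.54346385  0.72489837 -0.69969928] 28.51359795602748
[305.09121641 179.35290217] [305.44439626 175.66120644]
```

View pics/p4.png

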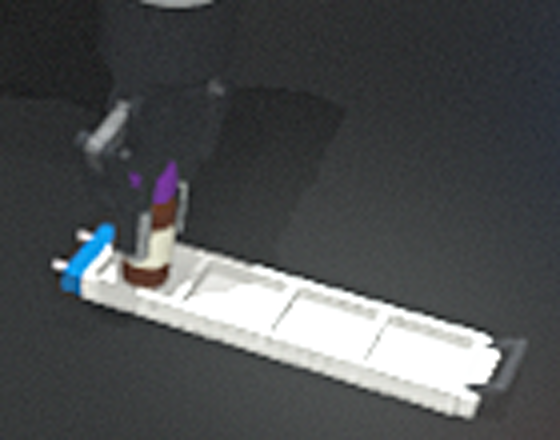

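The foot is at crop (146,275), inside the first compartment between the blue end and the first divider. I'll lower the last millimetre, release and retreat.

Emit:
servo_tool([
  [0,0,0,0.1,0,0,0],
  [0,0,0,0,0,0,0],
  [0.55,0,0,0,0,0,0],
  [0.55,0,0,0,0,0,0],
  [0.55,0,0,0,0,0,0],
  [0.55,0,0,-0.5,0,0,0],
  [0.55,0,0,-1.5,0,0,0],
  [0.55,0,0,-3,0,0,0],
  [0.55,0,0,-4,0,0,0],
  [0.55,0,0,-2,0,0,0],
  [0.55,0,0,0,0,0,0],
])

```text
clock: 7.4
position: [429.3, 168.6, 151.4]
ee_rot: [-0.22, 0.976, 0.002, 0.004]
contact_force: [-0.4, -0.8, -0.4]
gripper_width: 46.9
```

```bash
python3 - <<'E'
from h import *
s=read_state();print(s["position"],s["gripper_width"],go(*TR["yellow"],145))
S=get_image("scene")
for c in TR: print(c,blobs(mask(S["image"],c))[:2])
print(pix(S,(*RK["purple"],74)))
E
```

```text
[429.28119208 168.64133131 151.42493147] 46.88114367547342 [5.65, -46.55, 0.52]
purple [(123, [307.7, 154.8], [302, 149, 12, 12]), (25, [91.0, 251.8], [88, 250, 7, 5])]
red [(208, [117.0, 235.1], [109, 227, 17, 17]), (29, [107.0, 266.1], [104, 264, 7, 5])]
yellow [(621, [451.7, 259.0], [401, 233, 96, 50]), (220, [135.0, 249.9], [127, 242, 17, 17])]
green [(223, [156.6, 263.8], [149, 256, 16, 17]), (35, [143.0, 298.2], [140, 296, 7, 6])]
[307.41431244 155.07019267]
```

Purple stands where predicted: cap seen at (307.7,154.8), predicted (307.4,155.1). Yellow is next.

Emit:
servo_tool([
  [0.55,0.3,-2,0,0,0,0],
  [0.55,0.5,-4,0,0,0,0],
  [0.55,0.6,-4.8,0,0,0,0],
  [0.55,0.6,-4.8,0,0,0,0],
  [0.55,0.6,-4.8,0,0,0,0],
  [0.55,0.6,-4.8,0,0,0,0],
  [0.55,0.6,-4.8,0,0,0,0],
  [0.55,0.6,-4.8,0,0,0,0],
  [0.55,0.6,-4.8,0.5,0,0,0],
  [0.55,0.4,-4,0,0,0,0],
  [0.55,0.2,-2.2,0,0,0,0],
  [0.55,0.05,-0.75,0,0,0,0],
])

```text
clock: 8.65
position: [575.3, -279.6, 140.2]
ee_rot: [-0.218, 0.976, 0.001, -0.002]
contact_force: [0.1, 0.9, 0.3]
gripper_width: 47.2
```

Emit:
servo_tool([
  [0.55,0,0,0,0,0,0],
  [0.55,0,0,0,0,0,0],
])

```text
clock: 8.85
position: [575.2, -276.5, 141.9]
ee_rot: [-0.22, 0.976, 0.001, -0.001]
contact_force: [-0.1, 0.7, -0.1]
gripper_width: 47.3
```

```bash
python3 - <<'E'
from h import *
s=read_state();print(s["position"],s["ee_rot"],s["gripper_width"],go(*TR["yellow"],38))
E
```

```text
[ 575.24302767 -276.4658175   141.90894082] [-2.19829726e-01  9.75537683e-01  6.28777522e-04 -8.52012506e-04] 47.32246482823936 [-0.28, -0.09, 10.39]
```

Emit:
servo_tool([
  [0.55,-0.25,-0.1,1,0,0,0],
  [0.55,0,0,2,0,0,0],
  [0.55,0,0,2.5,0,0,0],
  [0.55,0,0,2.3,0,0,0],
  [0.55,0,0,1.6,0,0,0],
  [0.55,0,0,0.8,0,0,0],
  [0.55,0,0,0.2,0,0,0],
  [0,0,0,0,0,0,0],
  [0,0,0,0,0,0,0],
  [0,0,0,0,0,0,0],
  [0,0,0,0,0,0,0],
  [0,0,0,0,0,0,0],
])

```text
clock: 10.05
position: [579.1, -277.4, 39.6]
ee_rot: [-0.22, 0.976, -0.0, 0.001]
contact_force: [-0.0, 1.0, 2.4]
gripper_width: 28.8
```

Emit:
servo_tool([
  [0,0,0,0,0,0,0],
  [0,0,0,-0.4,0,0,0],
  [0,0,0,-1,0,0,0],
  [0,0,0,-2,0,0,0],
  [0,0,0,-2.5,0,0,0],
  [0,0,0,-2.5,0,0,0],
  [0,0,0,-1.6,0,0,0],
  [0,0,0,-0.5,0,0,0],
  [0,0,0,0,0,0,0],
])

```text
clock: 10.95
position: [578.8, -277.4, 144.7]
ee_rot: [-0.22, 0.976, -0.0, 0.001]
contact_force: [0.3, 0.4, -1.2]
gripper_width: 28.3
```

```bash
python3 - <<'E'
from h import *
s=read_state();print(s["position"],s["gripper_width"],go(*RK["yellow"],140))
a=get_image("scene")["image"]
for c in TR: print(c,blobs(mask(a,c))[:2])
cv2.imwrite("pics/p5.png",cv2.resize(a[130:330,50:250],None,fx=2,fy=2,interpolation=cv2.INTER_CUBIC)[:,:,::-1])
E
```

```text
[ 578.81651553 -277.36547522  144.71513031] 28.265990849651846 [-16.46, 48.78, 0.45]
purple [(123, [307.9, 154.6], [302, 149, 12, 12]), (26, [91.0, 251.9], [88, 250, 7, 5])]
red [(151, [115.7, 236.3], [109, 228, 15, 16]), (30, [107.1, 266.0], [104, 264, 7, 5])]
yellow [(194, [125.5, 205.0], [120, 196, 13, 18]), (95, [208.2, 378.5], [197, 372, 21, 12])]
green [(228, [156.5, 263.7], [149, 256, 16, 17]), (35, [143.0, 298.2], [140, 296, 7, 6])]
```

View pics/p5.png

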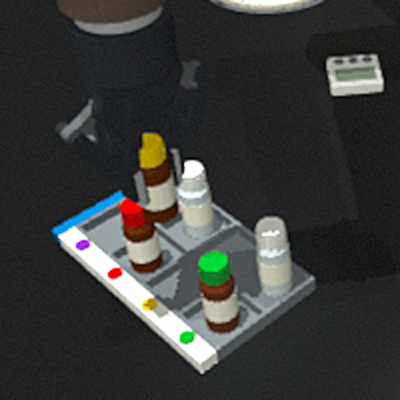

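Yellow is lifted upright at crop (155,180), and red, green and the two white-capped bottles are undisturbed. I'll carry yellow to compartment 3.

Emit:
servo_tool([
  [0,-0.7,2,0,0,0,0],
  [0,-1.2,3.6,0,0,0,0],
  [0,-1.5,4.4,0,0,0,0],
  [0,-1.5,4.4,0,0,0,0],
  [0,-1.5,4.4,0,0,0,0],
  [0,-1.5,4.4,0,0,0,0],
  [0,-1.5,4.4,0,0,0,0],
  [0,-1.5,4.4,0,0,0,0],
  [0,-1.5,4.4,0,0,0,0],
  [0,-1.5,4.4,0,0,0,0],
  [0,-1.3,4,0,0,0,0],
  [0,-0.8,2.6,0,0,0,0],
])

```text
clock: 12.2
position: [519.0, 221.9, 142.4]
ee_rot: [-0.221, 0.975, -0.0, -0.001]
contact_force: [-0.2, -0.2, 0.2]
gripper_width: 28.6
```

Emit:
servo_tool([
  [0,-0.4,1.2,0,0,0,0],
  [0,0,0.2,1.5,0,0,0],
  [0,0,0,2,0,0,0],
  [0,0,0,1.5,0,0,0],
  [0,0,0,0,0,0,0],
  [0,0,0,0,0,0,0],
])

```text
clock: 12.8
position: [517.7, 233.2, 93.4]
ee_rot: [-0.219, 0.976, -0.0, -0.001]
contact_force: [-0.1, -0.8, -0.6]
gripper_width: 28.5
```

```bash
python3 - <<'E'
from h import *
s=read_state();print(s["position"],s["gripper_width"],go(*RK["yellow"],39.7))
E
```

```text
[517.74402972 233.18585261  93.38663187] 28.47865909476874 [-0.12, 0.03, 5.37]
```

Emit:
servo_tool([
  [0,-0.1,0,1,0,0,0],
  [0,0,0,1.8,0,0,0],
  [0,0,0,1.3,0,0,0],
  [0,0,0,0.7,0,0,0],
  [0,0,0,0.3,0,0,0],
  [0,0,0,0.2,0,0,0],
  [0,0,0,0.1,0,0,0],
  [0,0,0,0.05,0,0,0],
  [0,0,0,0,0,0,0],
])

```text
clock: 13.7
position: [518.8, 234.5, 39.7]
ee_rot: [-0.22, 0.976, 0.0, 0.0]
contact_force: [0.8, -0.2, -1.1]
gripper_width: 28.3
```

Emit:
servo_tool([
  [0.55,0,0,0,0,0,0],
  [0.55,0,0,0,0,0,0],
  [0.55,0,0,0,0,0,0],
  [0.55,0,0,-0.5,0,0,0],
  [0.55,0,0,-1.5,0,0,0],
  [0.55,0,0,-3,0,0,0],
  [0.55,0,0,-4,0,0,0],
  [0.55,0,0,-2,0,0,0],
  [0.55,0,0,0,0,0,0],
  [0.55,0,0,0,0,0,0],
])

```text
clock: 14.7
position: [518.4, 234.3, 149.7]
ee_rot: [-0.219, 0.976, 0.0, 0.0]
contact_force: [-0.5, 1.0, 0.2]
gripper_width: 46.9
```

```bash
python3 - <<'E'
from h import *
s=read_state();print(s["position"],s["gripper_width"],go(*TR["red"],145))
S=get_image("scene");a=S["image"]
for c in TR: print(c,blobs(mask(a,c))[:2])
print(pix(S,(*RK["yellow"],74)))
cv2.imwrite("pics/p6.png",cv2.resize(a[100:230,250:450],None,fx=3,fy=3,interpolation=cv2.INTER_CUBIC)[:,:,::-1])
E
```

```text
[518.39613869 234.28444789 149.66565619] 46.88925624737466 [22.06, -48.34, 0.42]
purple [(128, [307.7, 154.6], [302, 149, 12, 12]), (25, [91.0, 251.8], [88, 250, 7, 5])]
red [(208, [117.0, 235.1], [109, 227, 17, 17]), (29, [107.0, 266.1], [104, 264, 7, 5])]
yellow [(770, [452.2, 258.6], [396, 233, 108, 51]), (143, [354.2, 168.1], [348, 162, 13, 13])]
green [(222, [156.6, 263.8], [149, 256, 16, 17]), (35, [143.0, 298.2], [140, 296, 7, 6])]
[353.67345907 168.48337603]
```

View pics/p6.png

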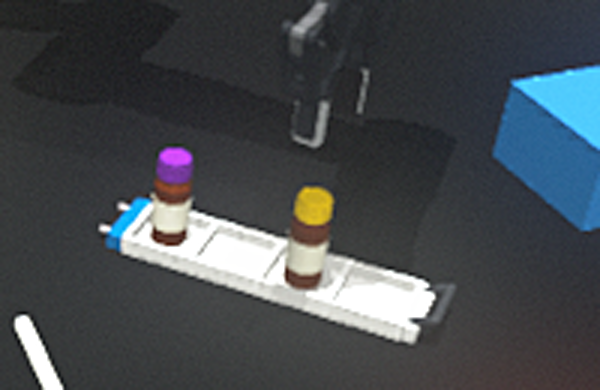

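Purple and yellow stand upright in compartments 1 and 3. For red I turn the wrist about 17° to keep clear of the white-capped bottle behind it.

Emit:
servo_tool([
  [0.55,0,0,0,0,0,-8.59],
  [0.55,0,0,0,0,0,-8.59],
  [0.55,1.77,-1.98,0,0,0,0],
  [0.55,2.83,-3.17,0,0,0,0],
  [0.55,3.18,-3.57,0,0,0,0],
  [0.55,3.18,-3.57,0,0,0,0],
  [0.55,3.18,-3.57,0,0,0,0],
  [0.55,3.18,-3.57,0,0,0,0],
  [0.55,3.18,-3.57,0,0,0,0],
  [0.55,3.18,-3.57,0,0,0,0],
  [0.55,3.18,-3.57,0,0,0,0],
  [0.55,3.18,-3.57,0,0,0,0],
])

```text
clock: 15.95
position: [524.2, -218.9, 147.7]
ee_rot: [-0.363, 0.932, 0.001, -0.001]
contact_force: [0.9, 0.0, 0.2]
gripper_width: 47.1
```

Emit:
servo_tool([
  [0.55,3.18,-3.57,0,0,0,0],
  [0.55,1.77,-1.98,0,0,0,0],
  [0.55,0.35,-0.4,0,0,0,0],
  [0.55,0,0,0,0,0,0],
  [0.55,0,0,0,0,0,0],
  [0.55,0,0,0,0,0,0],
])

```text
clock: 16.55
position: [526.5, -295.5, 149.1]
ee_rot: [-0.364, 0.932, 0.0, -0.0]
contact_force: [-0.6, 0.5, -0.3]
gripper_width: 47.0
```

```bash
python3 - <<'E'
from h import *
s=read_state();print(s["position"],s["ee_rot"],s["gripper_width"],go(*TR["red"],39))
E
```

```text
[ 526.4842743  -295.48974452  149.05403888] [-3.63644466e-01  9.31537722e-01  3.05669261e-04 -2.86444949e-04] 47.03565742494858 [0.13, -0.09, 11.01]
```

Emit:
servo_tool([
  [0.55,0.1,-0.1,1,0,0,0],
  [0.55,0,0,2,0,0,0],
  [0.55,0,0,2.7,0,0,0],
  [0.55,0,0,2.5,0,0,0],
  [0.55,0,0,1.8,0,0,0],
  [0.55,0,0,0.8,0,0,0],
  [0.55,0,0,0.2,0,0,0],
  [0,0,0,0,0,0,0],
  [0,0,0,0,0,0,0],
  [0,0,0,0,0,0,0],
  [0,0,0,0,0,0,0],
  [0,0,0,0,0,0,0],
])

```text
clock: 17.75
position: [526.8, -298.4, 40.1]
ee_rot: [-0.363, 0.932, -0.0, 0.001]
contact_force: [0.7, 0.5, 1.8]
gripper_width: 28.4
```

Emit:
servo_tool([
  [0,0,0,0,0,0,0],
  [0,0,0,-0.4,0,0,0],
  [0,0,0,-1,0,0,0],
  [0,0,0,-2,0,0,0],
  [0,0,0,-2.5,0,0,0],
  [0,0,0,-2.5,0,0,0],
  [0,0,0,-1.6,0,0,0],
  [0,0,0,-0.5,0,0,0],
  [0,0,0,0,0,0,0],
])

```text
clock: 18.65
position: [526.6, -298.3, 145.2]
ee_rot: [-0.363, 0.932, -0.0, 0.001]
contact_force: [-0.7, -0.4, -0.8]
gripper_width: 28.3
```

```bash
python3 - <<'E'
from h import *
s=read_state();print(s["position"],s["gripper_width"],go(*RK["red"],144))
a=get_image("scene")["image"]
for c in TR: print(c,blobs(mask(a,c))[:2])
E
```

```text
[ 526.5997801  -298.2726949   145.18094119] 28.29435978740858 [-29.77, 40.33, 0.1]
purple [(124, [307.8, 154.6], [302, 149, 12, 12]), (26, [91.0, 251.9], [88, 250, 7, 5])]
red [(135, [108.6, 190.8], [104, 182, 11, 18]), (30, [107.1, 266.0], [104, 264, 7, 5])]
yellow [(146, [354.3, 168.0], [348, 162, 13, 13]), (94, [208.1, 378.5], [197, 373, 21, 11])]
green [(229, [156.6, 263.5], [149, 255, 16, 18]), (36, [143.0, 298.1], [140, 295, 7, 7])]
```

Emit:
servo_tool([
  [0,-1.19,1.61,0,0,0,0],
  [0,-2.08,2.82,0,0,0,0],
  [0,-2.68,3.63,0,0,0,0],
  [0,-2.68,3.63,0,0,0,0],
  [0,-2.68,3.63,0,0,0,0],
  [0,-2.68,3.63,0,0,0,0],
  [0,-2.68,3.63,0,0,0,0],
  [0,-2.68,3.63,0,0,0,0],
  [0,-2.68,3.63,0,0,0,0],
  [0,-2.68,3.63,0,0,0,0],
  [0,-2.68,3.63,0,0,0,0],
  [0,-1.79,2.42,0,0,0,0],
])

```text
clock: 19.9
position: [473.1, 192.5, 143.2]
ee_rot: [-0.364, 0.931, -0.0, -0.001]
contact_force: [-0.1, -0.6, -2.0]
gripper_width: 28.6
```

Emit:
servo_tool([
  [0,-0.6,0.81,0,0,0,0],
  [0,0,0,0.5,0,0,0],
  [0,0,0,0.5,0,0,0],
  [0,0,0,0,0,0,0],
  [0,0,0,0,0,0,0],
])

```text
clock: 20.4
position: [473.0, 198.9, 133.9]
ee_rot: [-0.362, 0.932, -0.0, -0.001]
contact_force: [0.8, 0.1, -1.2]
gripper_width: 28.4
```

```bash
python3 - <<'E'
from h import *
s=read_state();print(s["position"],s["ee_rot"],s["gripper_width"],go(*RK["red"],40.1))
E
```

```text
[473.04413275 198.8592537  133.88875343] [-3.61970098e-01  9.32189492e-01 -2.18296260e-04 -5.93295480e-04] 28.35832104052441 [-0.12, 0.08, 9.38]
```

Emit:
servo_tool([
  [0,-0.05,0.05,1,0,0,0],
  [0,0,0,2,0,0,0],
  [0,0,0,2.3,0,0,0],
  [0,0,0,1.8,0,0,0],
  [0,0,0,1.2,0,0,0],
  [0,0,0,0.5,0,0,0],
  [0,0,0,0.3,0,0,0],
  [0,0,0,0.2,0,0,0],
  [0,0,0,0.1,0,0,0],
  [0,0,0,0.05,0,0,0],
  [0,0,0,0,0,0,0],
])

```text
clock: 21.5
position: [473.3, 201.2, 40.2]
ee_rot: [-0.363, 0.932, 0.0, 0.0]
contact_force: [-1.1, -1.4, -1.1]
gripper_width: 28.2
```

Emit:
servo_tool([
  [0.55,0,0,0,0,0,0],
  [0.55,0,0,0,0,0,0],
  [0.55,0,0,0,0,0,0],
  [0.55,0,0,-0.5,0,0,0],
  [0.55,0,0,-1.5,0,0,0],
  [0.55,0,0,-3,0,0,0],
  [0.55,0,0,-4,0,0,0],
  [0.55,0,0,-2,0,0,0],
  [0.55,0,0,0,0,0,-8.59],
  [0.55,0,0,0,0,0,-8.59],
  [0.55,0,0,0,0,0,0],
  [0.55,0,0,0,0,0,0],
])

```text
clock: 22.7
position: [473.1, 200.9, 150.0]
ee_rot: [-0.497, 0.868, 0.0, 0.0]
contact_force: [0.2, -0.1, 0.2]
gripper_width: 47.1
```

```bash
python3 - <<'E'
from h import *
s=read_state();print(s["position"],s["gripper_width"],go(626.5,-249.5,145))
S=get_image("scene");a=S["image"]
for c in TR: print(c,blobs(mask(a,c))[:2])
print(pix(S,(*RK["red"],74)),onz(S,(156.6,263.8),74))
E
```

```text
[473.05846641 200.91392458 149.99082974] 47.07976731894037 [31.05, -36.05, 0.5]
purple [(129, [307.8, 154.6], [302, 149, 13, 12]), (25, [91.0, 251.8], [88, 250, 7, 5])]
red [(139, [330.8, 161.4], [325, 155, 13, 13]), (29, [107.0, 266.1], [104, 264, 7, 5])]
yellow [(723, [447.2, 259.3], [401, 233, 87, 50]), (147, [354.2, 168.0], [348, 162, 13, 13])]
green [(223, [156.7, 263.8], [149, 256, 16, 17]), (35, [143.0, 298.2], [140, 296, 7, 6])]
[330.06686413 161.71404539] [ 626.79717413 -247.7158836    74.        ]
```

Emit:
servo_tool([
  [0.55,1.55,-1.8,0,0,0,0],
  [0.55,2.48,-2.88,0,0,0,0],
  [0.55,3.1,-3.6,0,0,0,0],
  [0.55,3.1,-3.6,0,0,0,0],
  [0.55,3.1,-3.6,0,0,0,0],
  [0.55,3.1,-3.6,0,0,0,0],
  [0.55,3.1,-3.6,0,0,0,0],
  [0.55,3.1,-3.6,0,0,0,0],
  [0.55,3.1,-3.6,0,0,0,0],
  [0.55,3.1,-3.6,0,0,0,0],
  [0.55,1.55,-1.8,0,0,0,0],
  [0.55,0.62,-0.72,0,0,0,0],
])

```text
clock: 23.95
position: [627.8, -250.9, 148.7]
ee_rot: [-0.496, 0.868, 0.0, -0.001]
contact_force: [0.3, -0.0, 0.5]
gripper_width: 46.9
```

Emit:
servo_tool([
  [0.55,0,0,0,0,0,0],
  [0.55,0,0,0,0,0,0],
  [0.55,0,0,0,0,0,0],
])

```text
clock: 24.25
position: [627.6, -246.8, 150.0]
ee_rot: [-0.499, 0.867, 0.0, -0.0]
contact_force: [-0.4, 0.6, -0.6]
gripper_width: 46.8
```

```bash
python3 - <<'E'
from h import *
s=read_state();print(s["position"],s["gripper_width"],go(626.5,-248.5,40))
a=get_image("scene")["image"]
cv2.imwrite("pics/p7.png",cv2.resize(a[130:330,50:250],None,fx=2.5,fy=2.5,interpolation=cv2.INTER_CUBIC)[:,:,::-1])
E
```

```text
[ 627.59415167 -246.78719839  150.03886164] 46.78856197914302 [0.2, 0.01, 11.0]
```

View pics/p7.png

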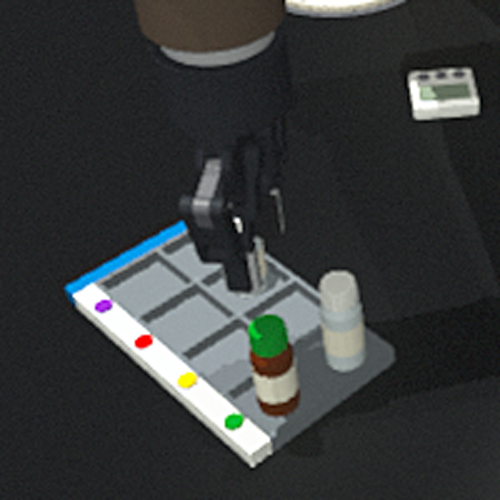

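The fingers are above green, whose cap is at crop (268,335). The white-capped bottle stands clear to its right at (342,320), and the other white-capped bottle is hidden behind the gripper. I'll descend.

Emit:
servo_tool([
  [0.55,0.15,0,1,0,0,0],
  [0.55,0,0,2,0,0,0],
  [0.55,0,0,2.7,0,0,0],
  [0.55,0,0,2.5,0,0,0],
  [0.55,0,0,1.8,0,0,0],
  [0.55,0,0,0.8,0,0,0],
  [0.55,0,0,0.2,0,0,0],
  [0,0,0,0,0,0,0],
  [0,0,0,0,0,0,0],
  [0,0,0,0,0,0,0],
  [0,0,0,0,0,0,0],
  [0,0,0,0,0,0,0],
])

```text
clock: 25.5
position: [627.5, -249.6, 40.7]
ee_rot: [-0.498, 0.867, -0.0, 0.001]
contact_force: [-0.2, 0.7, 1.9]
gripper_width: 28.0
```

Emit:
servo_tool([
  [0,0,0,0,0,0,0],
  [0,0,0,-0.4,0,0,0],
  [0,0,0,-1,0,0,0],
  [0,0,0,-2,0,0,0],
  [0,0,0,-2.5,0,0,0],
  [0,0,0,-2.5,0,0,0],
  [0,0,0,-1.6,0,0,0],
  [0,0,0,-0.5,0,0,0],
  [0,0,0,0,0,0,0],
])

```text
clock: 26.4
position: [627.2, -249.5, 145.8]
ee_rot: [-0.498, 0.867, -0.0, 0.001]
contact_force: [0.7, 0.2, -1.1]
gripper_width: 28.2
```

```bash
python3 - <<'E'
from h import *
s=read_state();print(s["position"],s["gripper_width"],go(*RK["green"],144))
a=get_image("scene")["image"]
for c in TR: print(c,blobs(mask(a,c))[:2])
E
```

```text
[ 627.22848159 -249.52890252  145.78027224] 28.163014803361136 [-41.38, 31.47, 0.16]
purple [(122, [307.8, 154.6], [302, 149, 12, 12]), (26, [91.0, 251.9], [88, 250, 7, 5])]
red [(142, [330.7, 161.2], [325, 155, 13, 13]), (30, [107.1, 266.0], [104, 264, 7, 5])]
yellow [(146, [354.3, 168.0], [348, 162, 13, 13]), (94, [208.1, 378.5], [197, 373, 21, 11])]
green [(54, [154.1, 219.0], [152, 212, 6, 14]), (36, [143.0, 298.1], [140, 295, 7, 7])]
```

Emit:
servo_tool([
  [0,-1.66,1.26,0,0,0,0],
  [0,-2.9,2.2,0,0,0,0],
  [0,-3.72,2.83,0,0,0,0],
  [0,-3.72,2.83,0,0,0,0],
  [0,-3.72,2.83,0,0,0,0],
  [0,-3.72,2.83,0,0,0,0],
  [0,-3.72,2.83,0,0,0,0],
  [0,-3.72,2.83,0,0,0,0],
  [0,-3.72,2.83,0,0,0,0],
  [0,-3.72,2.83,0,0,0,0],
  [0,-3.72,2.83,0,0,0,0],
  [0,-2.48,1.89,0,0,0,0],
])

```text
clock: 27.65
position: [563.8, 258.3, 143.2]
ee_rot: [-0.499, 0.867, -0.0, -0.001]
contact_force: [0.3, -0.9, -0.3]
gripper_width: 28.0
```

Emit:
servo_tool([
  [0,-0.83,0.63,0,0,0,0],
  [0,0,0,0.5,0,0,0],
  [0,0,0,0.5,0,0,0],
  [0,0,0,0,0,0,0],
  [0,0,0,0,0,0,0],
])

```text
clock: 28.15
position: [564.0, 264.5, 134.4]
ee_rot: [-0.497, 0.868, -0.0, -0.001]
contact_force: [0.1, 0.2, -0.4]
gripper_width: 28.6
```

```bash
python3 - <<'E'
from h import *
s=read_state();print(s["position"],s["ee_rot"],s["gripper_width"],go(*RK["green"],40.7))
E
```

```text
[563.96276988 264.53975046 134.36524734] [-4.97143159e-01  8.67668318e-01 -1.48425715e-04 -5.90457868e-04] 28.554783311793063 [-0.19, 0.08, 9.37]
```

Emit:
servo_tool([
  [0,-0.05,0.05,1,0,0,0],
  [0,0,0,2,0,0,0],
  [0,0,0,2.3,0,0,0],
  [0,0,0,1.8,0,0,0],
  [0,0,0,1.2,0,0,0],
  [0,0,0,0.5,0,0,0],
  [0,0,0,0.3,0,0,0],
  [0,0,0,0.2,0,0,0],
  [0,0,0,0.1,0,0,0],
  [0,0,0,0.05,0,0,0],
  [0,0,0,0,0,0,0],
])

```text
clock: 29.25
position: [563.8, 267.0, 40.8]
ee_rot: [-0.498, 0.867, 0.0, 0.0]
contact_force: [0.3, 0.9, -0.6]
gripper_width: 28.5
```

Emit:
servo_tool([
  [0.55,0,0,0,0,0,0],
  [0.55,0,0,0,0,0,0],
  [0.55,0,0,0,0,0,0],
  [0.55,0,0,-0.5,0,0,0],
  [0.55,0,0,-1.5,0,0,0],
  [0.55,0,0,-3,0,0,0],
  [0.55,0,0,-4,0,0,0],
  [0.55,0,0,-2,0,0,0],
  [0.55,3,-2,0,0,0,0],
  [0.55,4,-3,0,0,0,0],
  [0.55,4,-3,0,0,0,0],
  [0.55,4,-3,0,0,0,0],
])

```text
clock: 30.45
position: [583.0, 80.3, 151.0]
ee_rot: [-0.498, 0.867, -0.0, 0.0]
contact_force: [1.0, 0.0, -0.2]
gripper_width: 46.6
```

Emit:
servo_tool([
  [0.55,3,-2,0,0,0,0],
  [0.55,1,-1,0,0,0,0],
  [0.55,0,0,0,0,0,0],
  [0.55,0,0,0,0,0,0],
])

```text
clock: 30.85
position: [589.0, 32.6, 150.5]
ee_rot: [-0.498, 0.867, -0.0, 0.0]
contact_force: [0.3, 0.2, -0.1]
gripper_width: 47.2
```

```bash
python3 - <<'E'
from h import *
s=read_state();print(s["clock"],s["position"],s["gripper_width"])
S=get_image("scene");a=S["image"];t=get_image("top")["image"]
for c in TR: print(c,blobs(mask(a,c))[:2],pix(S,(*RK[c],74)).round(1))
cv2.imwrite("pics/p8.png",np.hstack([cv2.resize(a[100:340,60:420],(480,320)),cv2.resize(t[140:280,120:240],(274,320),interpolation=cv2.INTER_CUBIC)])[:,:,::-1])
E
```

```text
30.85 [589.02657753  32.60661566 150.53875208] 47.24779501399381
purple [(115, [308.2, 154.7], [303, 149, 11, 12]), (25, [91.0, 251.8], [88, 250, 7, 5])] [307.4 155.1]
red [(141, [330.7, 161.3], [325, 155, 13, 13]), (29, [107.0, 266.1], [104, 264, 7, 5])] [330.1 161.7]
yellow [(778, [453.8, 258.0], [405, 233, 99, 50]), (145, [354.2, 168.0], [348, 162, 13, 13])] [353.7 168.5]
green [(149, [378.7, 175.0], [372, 169, 14, 13]), (35, [143.0, 298.2], [140, 296, 7, 6])] [378.  175.7]
```

View pics/p8.png

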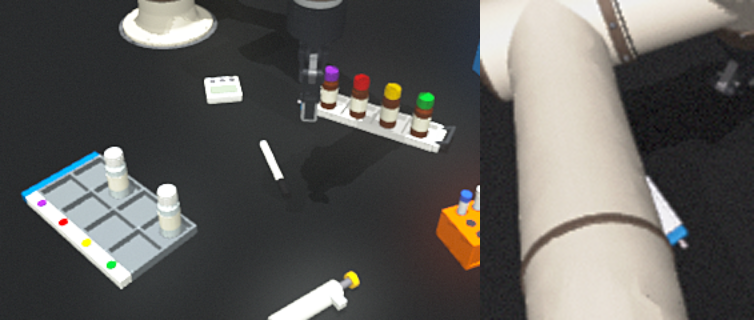

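The four bottles stand upright in the rack in the order purple, red, yellow, green from the blue end. The white-capped bottles are still in the tray, and the gripper is clear of everything. I'll hand in.

```bash
python3 -c "
from bench import *
print(job_done())"
```

```text
the job is handed in; nothing more can be done
None
```

I moved all four bottles into the white rack, one to a compartment, in the tray's order: purple next to the blue end, then red, yellow and green. The job is handed in and took about 31 s of robot time.

- **Placement:** in the last scene picture every cap was within about 1 px (roughly 2 mm) of its planned spot. All four bottles were upright, and the gripper was empty and clear of them.
- **Handling:** each bottle was lowered slowly to within about 1 mm of its grasp height before release. Wrist force readings stayed under about 3 N.
- **Other bottles:** the two white-capped bottles are still upright in the tray's rear row.
- **Not confirmed:** the arm hid most of the rack from the top camera at the end, so the final check rests on the scene view alone.

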